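Seat the specimen insert and index the stage slide

ROBOT

A 6-joint arm with a two-finger parallel gripper is mounted at the origin on the work surface. World frame = base frame: x ahead of the robot, y to its left, z up, the work surface at z = 0. Lengths are in mm, angles in rad, forces in N, time in s.
With the tool pointing down it reaches from about 250 to 775 mm from the base axis. Payload 4 kg.
Tool frame: the origin (TCP) lies at the very end of the fingers, on their centre line; the grasp point (between the pads) lies env.hold_point_z behind it (env.hold_point_z is the distance from the TCP to the grasp point, in mm); z points along the fingers, y is the line along which they close (so a half turn about z gives the same grasp; the last joint's range is limited). The gripper opens to 94 mm and grips with 3 to 60 N. Pads are 16 mm wide; open, the fingers measure 119 mm over their backs; the gripper's body (75 mm by 177 mm) begins 78 mm behind the grasp point.
Start: joints at [1.04, 0.087, 1.371, -0, 1.684, -0.103], TCP at [228.19, 500.449, 205.506] pointing down, gripper open.
Joint ranges: [-3.1, 3.1], [-0.76, 2.03], [0.27, 2.55], [-1.08, 4.22], [0.17, 2.65], [-2.57, 2.57]. Speed limits (rad/s): [2.79, 2.79, 3.14, 3.14, 3.14, 3.14].

INTERFACE

Orientations are given as a rotation vector (axis times angle).
In Python, from rig import readout, vision, env gives the robot as it stands.
- The arm moves only by the tool carry_out, never from a script. Its argument "moves" is a list of rows, each a list of 2 entries, a list of its own where there are three numbers: the shift along the world's x, y, z in units of 25 cm (1.0 is 25 cm), then the turn, a rotation vector about the world's x, y, z in units of 2 rad (1.0 is 2 rad). In form: [[[x, y, z], [rx, ry, rz]], ...]. A call has 1 to 10 rows; each row shifts and turns the commanded pose from where the row before left it; what a row does not reach is not made up. A row lasts 1/8 s, in which the tool goes at most 62.5 mm and 10.7 degrees, less where a joint would pass 70% of its speed; a pose out of reach is approached as far as the arm can. A call with a number of a shift or a turn outside -1 to 1 is refused whole. A call with a gripper value outside its range is refused whole. "hand" is the opening, from -1 (shut) to 1 (fully open), set as the call begins (left out, the last holds). The fingers move at their own pace and stop on an object; "squeeze" is the grip in N (left out, the last holds). Time passes only in rows, so rows that do not move let the fingers close. It gives the time, the measured TCP pose, the force, the opening and the grip force at its end, in the units of the state.
- readout.state(): the state, without advancing time (a new reading comes with each control period).
- vision.grab_frame(name): name is "scene" or "top"; returns the picture (480x640x3 uint8, blue, green, red); there is no depth.
- vision.camera_info(name): a dict with "fx", "fy", "cx", "cy" (pixels), "rvec" (rotation vector, rad) and "tvec" (3), from world to camera coordinates, as OpenCV has them. Camera axes: x right, y down, z forward; pixel columns grow to the right and rows downward; lengths in mm; the calibration is good to about 2 mm. A picture is of the moment at which its call begins. camera_info takes no time and is no camera call.
- env.hand_in(): hands the job in; it is judged then, once.
The state is a dict: "time_s": time; "joint_pos": joint angles; "qvel": joint speeds; "effort": joint torques, N m; "ee_pos": TCP position; "tool_rot": TCP orientation; "wrist_force": force on the tool from outside, world axes, zero at the start; "torque": the same for the moment, N m; "gripper_width": opening from 0.0 (shut) to 1.0 (fully open); "finger_force": force on a finger pad.
Only numpy, scipy, OpenCV 4.12 (cv2) and the standard library are available. Lean on these libraries where they do the work, as an engineer would, in place of code of your own. Each camera call takes 0.05 s, during which the arm holds its last target. There are 200 camera calls.

TASK

On the microscope's manual stage slide, press the dark specimen insert down until it sits level and flush in the white carriage (one end is propped up), and only then slide the carriage by its blue grip towards the orange index clip until the sprung ball clicks into the clip's notch. Finish with the gripper still closed on the blue grip, keeping the carriage still in the notch; do not disturb the bottle, the black ring or the well plate.

Things in the scene. Friction and masses are not known exactly. Their poses are not given: they have to be found in the camera images.
- base: grey slide base fixed on the bench, 195 x 400 x 10 mm with two steel rails and a black stop at each end; origin on the bench surface near its middle; its y axis is the sliding direction (carriage moves to +y from start to clip), its z is up; it does not move during the job
- carriage (a joint): travel in m of the white carriage (132 mm across the rails, 84 mm along them, flat top 41 mm above the bench, 0.45 kg) along the base's +y, 0 where it starts; the notch lies 0.06 to 0.20 further on, so it always goes to +y. About 1 N friction; stays where it is left
- grip: blue upright grip fixed on the carriage's flat top on the robot's side: 30 mm along the base's x, 14 mm along the base's y (the sliding direction), 35 mm tall; origin at the centre of its foot, 41 mm above the bench; axes as the base's. Clear flat carriage top beside it; pinch the 14 mm faces from above
- pointer (a point): white line on top of the carriage's dark plunger housing, on the side away from the robot, 42 mm above the bench; axes as the base's. It is level in y with the centre of a sprung steel ball (8 mm across) that sticks out to the base's +x just below, and with the centre of the blue grip
- notch (a point): middle of the notch in the clip's face towards the carriage, 46 mm above the bench (white line on top); axes as the base's; 10 mm beyond the pointer in the base's x. The carriage is indexed when the pointer's y equals the notch's y in the base's frame; at that place the ball sits in the notch and leaving it on either side takes 4 to 5 N
- insert: dark metal plate, loose, 80 mm (its x) x 60 mm (its y) x 5 mm, 65 g, round window; origin at the centre of its underside. Lies in the carriage's pocket (5 mm deep, 1.5 mm clearance, floor 36 mm above the bench). Its end away from the robot (+x) starts propped 6 mm up on a lift-out bar, tilted 0.08 rad; seated it is level, its top flush with the carriage top, 41 mm above the bench
- press_spot (a point): point on the insert's top, 30 mm from its centre towards the propped-up end (10 mm from that edge): press straight down here. The lift-out bar below gives way at about 5 N, travels 6 mm and stays down; 8 to 20 N is right
- bottle: bystander: white bottle with red cap, 68 mm across, 150 mm tall, standing past one end of the base; origin at the centre of its underside
- spacer: bystander: black ring, 52 mm across, 12 mm high, flat on the bench past the other end of the base; origin at the centre of its underside
- wellplate: bystander: white well plate, 86 x 60 x 14 mm, flat on the bench near the ring; origin at the centre of its underside
- clip: orange index clip fixed on the base, 32 mm along the rail; origin 26 mm below point notch. The notch lies between two rounded humps of 4 mm radius, 6 mm to either side of its middle. Sliding in, the ball meets the first hump about 13 mm before the middle (resistance rises to about 4 N plus friction), tops it 6 mm before and is then drawn on into the notch
Things that resemble listed ones, but are neither listed nor needed, are in the scene too. What is meant by the insert is not green, pink or yellow, and is the smaller of those in its own colour.

How it is judged (in metres and radians):
On the way, in this order (a step that is already met when the one before it is completed fails the run):
1. the insert is pressed level and flush in the carriage, before the carriage reaches the notch (angle between insert's own z axis and vertical below 0.02 rad and z of insert in the frame of base below 0.0375 m and y of pointer in the frame of notch below -0.015 m), for 0.2 s.
2. the carriage is at the notch, held by its blue grip (y of pointer in the frame of notch between -0.002 and 0.002 m and contact force between the fingers and grip above 8 N), for 0.2 s.
At the end, for the whole second after the job is handed in: The pointer stands within 2 mm of the notch's middle along the slide, the carriage is still (under 5 mm/s), the fingers hold the blue grip (more than 8 N), and the insert is level within 0.02 rad and fully down in its pocket (within 1.5 mm) (all of step 2 and velocity of joint carriage between -0.005 and 0.005 m/s and angle between insert's own z axis and vertical below 0.02 rad and z of insert in the frame of base below 0.0375 m); the arm keeps its last pose, push and grip.
It fails at once if the bottle, ring or well plate is pushed more than 20 mm or the bottle tipped (distance of any of bottle, spacer, wellplate from where it was at the start of the episode above 0.02 m or angle between bottle's own z axis and vertical above 0.2 rad).
It also fails if it takes over 50 s, if anything falls off the work surface, if the arm or the gripper's body presses on something with over 40 N, if the wrist force passes 120 N, or if a joint passes its speed limit or range.

## Working session

There is one attempt and no reset: what is moved stays moved. The work goes in short steps, Python scripts to look and compute and a tool call to move; the robot and the scene stay as the last step left them, time stands still between calls to the robot, and variables do not carry over. Pictures are saved under pics/ and viewed, at most 10 in all, crops included, and the job is handed in when it is done.

Besides the shell and the picture viewer there is one more tool, called after ">>>" as name(argument=value, ...) on one line, values as JSON. carry_out: Moves the arm, as the interface text tells. Its arguments: {"type":"object","properties":{"moves":{"type":"array"},"hand":{"type":"number"},"squeeze":{"type":"number"}},"required":["moves"]}

```bash
mkdir -p pics
python3 - <<'E'
from rig import readout, vision, env
import cv2
for n in("scene","top"):
    cv2.imwrite(f"pics/{n}0.png",vision.grab_frame(n)); print(vision.camera_info(n))
print(readout.state(), env.hold_point_z)
E
```

```text
{'fx': 465.70552975525425, 'fy': 465.70552975525425, 'cx': 312.93779050095105, 'cy': 235.96456989332182, 'rvec': array([ 2.01966751,  1.67961602, -0.5330978 ]), 'tvec': array([-141.8191085 , -452.67689491, 1429.57454185])}
{'fx': 508.750575380654, 'fy': 508.750575380654, 'cx': 329.33933761808663, 'cy': 238.45791506657088, 'rvec': array([ 2.09882047, -2.15819179,  0.15326058]), 'tvec': array([ 53.44877128, 609.73327405, 858.48593618])}
{'time_s': 0.1, 'joint_pos': array([ 1.03991853e+00,  8.78848023e-02,  1.37207308e+00, -1.47802888e-05,
        1.68357534e+00, -1.03106707e-01]), 'qvel': array([-0.00117928, -0.00176962, -0.00348637, -0.00142244, -0.00169133,
       -0.0003102 ]), 'effort': array([ 1.94566128e-03, -3.41252267e+01, -3.03302693e+01,  7.21094222e-02,
        3.03488004e-02, -8.69912219e-05]), 'ee_pos': array([227.93346816, 500.02168326, 204.43442045]), 'tool_rot': array([-6.66706558e-01, -3.06942759e+00,  2.90299977e-03]), 'wrist_force': array([-0.36174986, -0.71279366, -0.34126168]), 'torque': array([-0.0431719 , -0.00107449, -0.03130534]), 'finger_force': 0.0, 'gripper_width': 0.9974917388324185} 18.8
```

View pics/scene0.png

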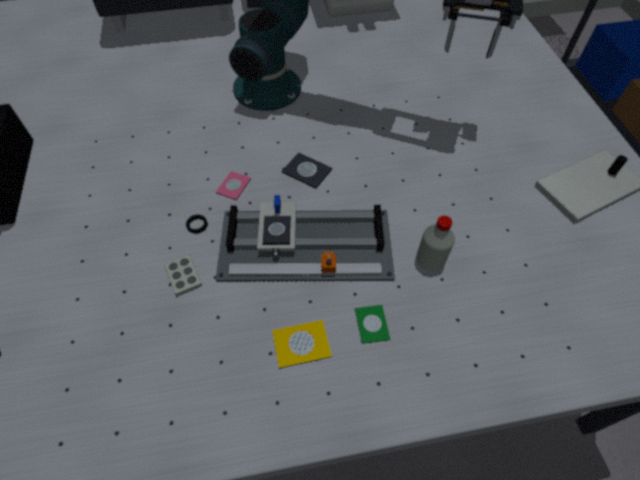

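View pics/top0.png

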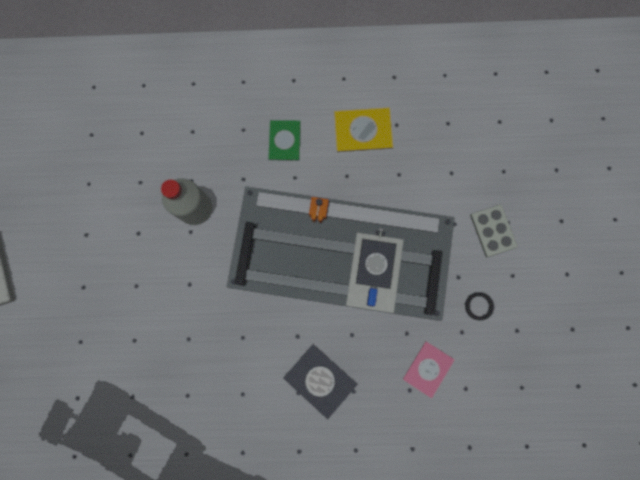

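The scene view shows the carriage near (277,228) with the blue grip at (277,203) and the clip at (328,262). In the top view, the carriage is at (376,272), the grip at (372,297), the clip at (319,209), and the bottle, ring and plate lie beyond the ends. I'll enlarge both.

Run:
```python
import cv2
t=cv2.imread("pics/top0.png");s=cv2.imread("pics/scene0.png")
cv2.imwrite("pics/tc.png",cv2.resize(t[185:325,300:460],None,fx=4,fy=4,interpolation=cv2.INTER_CUBIC))
cv2.imwrite("pics/sc.png",cv2.resize(s[185:285,240:350],None,fx=6,fy=6,interpolation=cv2.INTER_CUBIC))
```

```text
(no output)
```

View pics/tc.png

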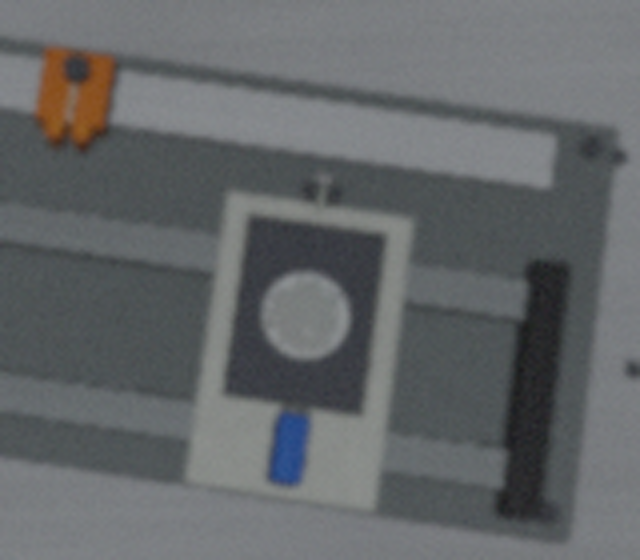

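View pics/sc.png

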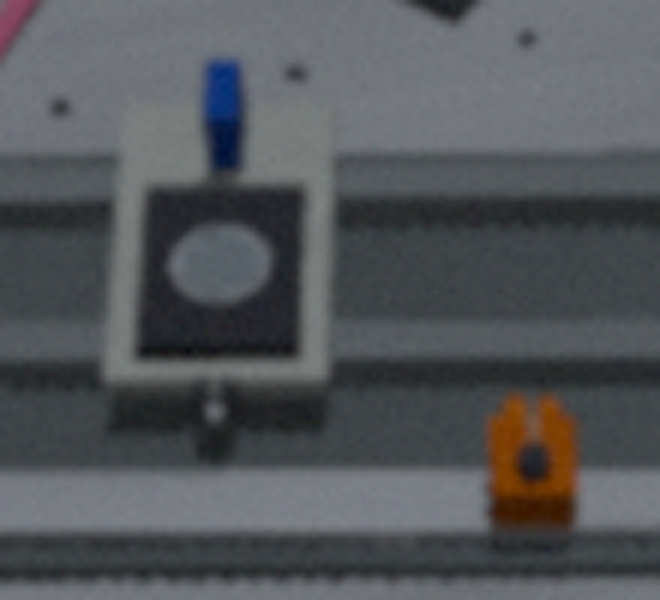

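In the top crop the pointer is at (322,190), the notch at (70,138) and the grip top centre at (289,448). In the scene crop they are at (215,405), (531,405) and (223,90). The carriage and insert corners are readable in both crops.

```bash
cat > h.py <<'E'
import cv2, numpy as np
from rig import vision
C={n:vision.camera_info(n) for n in("scene","top")}
def ray(n,p):
    c=C[n];K=np.array([[c['fx'],0,c['cx']],[0,c['fy'],c['cy']],[0,0,1]])
    R=cv2.Rodrigues(c['rvec'])[0];return -R.T@c['tvec'],R.T@np.linalg.solve(K,[*p,1]),K@np.c_[R,c['tvec']]
def tri(pt,ps):
    X=cv2.triangulatePoints(ray('top',pt)[2],ray('scene',ps)[2],np.float64(pt),np.float64(ps))[:,0];return X[:3]/X[3]
def plane(n,p,z):
    o,d,_=ray(n,p);return o+d*(z-o[2])/d[2]
T=lambda p:(np.array(p)+.5)/4-.5+[300,185]
S=lambda p:(np.array(p)+.5)/6-.5+[240,185]
E
python3 - <<'E'
from h import *
np.set_printoptions(precision=1,suppress=True)
print([ray(n,(320,240))[0] for n in C])
P=dict(grip=((289,448),(223,90)),ptr=((322,190),(215,405)),notch=((70,138),(531,405)),
cFL=((228,192),(328,382)),cFR=((413,217),(104,380)),cNR=((380,510),(125,100)),cNL=((187,482),(332,105)),
iFL=((248,215),(298,357)),iFR=((386,237),(138,357)),iNR=((362,412),(150,185)),iNL=((224,393),(307,187)),win=((305,315),(220,263)))
for k,(t,s) in P.items():
    z=dict(grip=76,ptr=42,notch=46).get(k,41)
    print(k,tri(T(t),S(s)),plane('top',T(t),z),plane('scene',S(s),z))
a=[plane('top',p,10) for p in((248,188),(453,217),(229,288),(441,319))];print(a)
for u,v in((1,0),(3,2)):
    d=a[v]-a[u] if 0 else a[u]-a[v];print(np.degrees(np.arctan2(d[1],d[0])))
# blue mask outline
b=cv2.imread("pics/top0.png").astype(int);m=((b[...,0]-b[...,2]>60)).astype(np.uint8);m[:185]=0
print(cv2.minAreaRect(np.argwhere(m)[:,::-1].astype(np.float32)))
for n in C:
    q=cv2.resize(cv2.imread(f"pics/{n}0.png"),None,fx=4,fy=4,interpolation=cv2.INTER_CUBIC).astype(int)
    m=(q[...,0]-q[...,2]>60).astype(np.uint8);m[:180*4 if n=='scene' else 280*4]=0
    if n=='scene':m[:,400*4:]=0
    w=np.argwhere(m)[:,::-1]; print(n,w.mean(0)/4,w.min(0)/4,w.max(0)/4)
E
```

```text
[array([1195.5,  -70.6,  913.5]), array([464.4,  22. , 946.3])]
grip [504.5 -33.5  76.3] [504.5 -33.6  76. ] [504.3 -33.4  76. ]
ptr [622.  -55.5  37.1] [621.1 -55.2  42. ] [625.2 -55.5  42. ]
notch [648.1  58.5  44.3] [647.6  57.6  46. ] [649.3  59.3  46. ]
cFL [621.8 -12.7  40.5] [621.7 -12.9  41. ] [622.2 -12.5  41. ]
cFR [607.4 -95.   43.4] [607.8 -95.6  41. ] [605.9 -94.8  41. ]
cNR [478.  -72.8  47.1] [477.9 -74.7  41. ] [473.2 -71.2  41. ]
cNL [492.4   9.8  42.5] [492.4   9.6  41. ] [491.2  10.1  41. ]
iFL [610.5 -21.7  43.2] [610.9 -21.6  41. ] [609.  -21.8  41. ]
iFR [598.9 -82.   42.7] [599.  -83.1  41. ] [597.9 -81.   41. ]
iNR [520.9 -67.6  45.2] [521.1 -68.7  41. ] [517.8 -66.6  41. ]
iNL [531.1  -7.2  42.5] [531.2  -8.   41. ] [530.2  -6.1  41. ]
win [564.3 -44.9  46.5] [564.9 -45.3  41. ] [560.3 -44.7  41. ]
[array([719.3, 189.2,  10. ]), array([ 651.3, -195. ,   10. ]), array([530.5, 224.4,  10. ]), array([ 463.9, -161.1,   10. ])]
-100.03708338769786
-99.80307384422281
((371.8900146484375, 296.76995849609375), (6.788225173950195, 16.263456344604492), 8.130102157592773)
scene [277.  200.6] [274.2 195.5] [279.5 207.2]
top [372.3 297.1] [368.2 288.8] [376.5 305.5]
```

>>> carry_out(moves=[[[0.105, -0.157, 0], [0, 0, 0.032]], [[0.105, -0.157, 0], [0, 0, 0.032]], [[0.105, -0.157, 0], [0, 0, 0.032]], [[0.105, -0.157, 0], [0, 0, 0.032]], [[0.105, -0.157, 0], [0, 0, 0]], [[0.105, -0.157, 0], [0, 0, 0]], [[0.105, -0.157, 0], [0, 0, 0]], [[0.105, -0.157, 0], [0, 0, 0]], [[0.105, -0.157, 0], [0, 0, 0]], [[0.105, -0.157, 0], [0, 0, 0]]], hand=-1, squeeze=30)

```text
time_s: 1.35
ee_pos: [491.1, 106.5, 205.0]
tool_rot: [-0.27, -3.129, -0.0]
wrist_force: [-0.3, -0.2, -0.0]
gripper_width: 0.008
finger_force: 0.0
```

>>> carry_out(moves=[[[0.104, -0.158, 0], [0, 0, 0]], [[0.104, -0.158, 0], [0, 0, 0]], [[0.104, -0.158, 0], [0, 0, 0]], [[0.104, -0.158, 0], [0, 0, 0]], [[0, 0, -0.2], [0, 0, 0]], [[0, 0, -0.2], [0, 0, 0]], [[0, 0, 0], [0, 0, 0]], [[0, 0, 0], [0, 0, 0]]])

```text
time_s: 2.35
ee_pos: [595.6, -50.1, 107.2]
tool_rot: [0.269, 3.128, -0.0]
wrist_force: [-1.1, -0.2, 1.4]
gripper_width: 0.005
finger_force: 0.0
```

>>> carry_out(moves=[[[-0.004, 0, -0.1], [0, 0, 0]], [[0, 0, -0.1], [0, 0, 0]], [[0, 0, -0.008], [0, 0, 0]], [[0, 0, -0.008], [0, 0, 0]], [[0, 0, -0.008], [0, 0, 0]], [[0, 0, -0.008], [0, 0, 0]], [[0, 0, 0], [0, 0, 0]]])

```text
time_s: 3.22
ee_pos: [593.8, -50.1, 47.7]
tool_rot: [0.269, 3.13, 0.0]
wrist_force: [-0.5, -0.7, -0.2]
gripper_width: 0.004
finger_force: 0.0
```

>>> carry_out(moves=[[[0, 0, -0.004], [0, 0, 0]], [[0, 0, -0.004], [0, 0, 0]], [[0, 0, 0], [0, 0, 0]]])

```text
time_s: 3.6
ee_pos: [593.9, -50.1, 46.1]
tool_rot: [0.269, 3.129, -0.0]
wrist_force: [-1.3, 0.1, 4.3]
gripper_width: 0.008
finger_force: 2.2
```

Contact at 46 mm, as expected for the propped end. I'll press on in 1 mm steps.

>>> carry_out(moves=[[[0, 0, -0.004], [0, 0, 0]], [[0, 0, -0.004], [0, 0, 0]], [[0, 0, -0.004], [0, 0, 0]], [[0, 0, 0], [0, 0, 0]]])

```text
time_s: 4.1
ee_pos: [594.1, -50.1, 42.5]
tool_rot: [0.269, 3.129, 0.0]
wrist_force: [-0.3, 0.5, 4.3]
gripper_width: 0.002
finger_force: 1.9
```

>>> carry_out(moves=[[[0, 0, -0.004], [0, 0, 0]], [[0, 0, -0.004], [0, 0, 0]], [[0, 0, 0], [0, 0, 0]]])

```text
time_s: 4.47
ee_pos: [594.2, -50.1, 41.3]
tool_rot: [0.269, 3.129, -0.0]
wrist_force: [0.2, 0.3, 5.8]
gripper_width: 0.005
finger_force: 3.2
```

>>> carry_out(moves=[[[0, 0, -0.003], [0, 0, 0]], [[0, 0, 0], [0, 0, 0]], [[0, 0, 0], [0, 0, 0]]])

```text
time_s: 4.85
ee_pos: [594.2, -50.2, 41.2]
tool_rot: [0.269, 3.128, -0.0]
wrist_force: [-1.0, 0.2, 9.3]
gripper_width: 0.007
finger_force: 4.5
```

>>> carry_out(moves=[[[0, 0, -0.003], [0, 0, 0]], [[0, 0, 0], [0, 0, 0]], [[0, 0, 0], [0, 0, 0]]])

```text
time_s: 5.22
ee_pos: [594.3, -50.1, 41.2]
tool_rot: [0.269, 3.128, -0.0]
wrist_force: [-2.8, 0.3, 11.4]
gripper_width: 0.006
finger_force: 5.8
```

>>> carry_out(moves=[[[0, 0, 0.02], [0, 0, 0]], [[0, 0, 0.1], [0, 0, 0]], [[0, 0, 0.2], [0, 0, 0]], [[-0.12, 0.02, 0], [0, 0, 0]], [[-0.12, 0.02, 0], [0, 0, 0]], [[-0.12, 0.02, 0], [0, 0, 0]], [[0, 0, 0], [0, 0, 0]], [[0, 0, 0], [0, 0, 0]]])

```text
time_s: 6.22
ee_pos: [504.0, -35.1, 118.5]
tool_rot: [-0.27, -3.13, -0.0]
wrist_force: [-0.1, 0.8, 0.3]
gripper_width: 0.007
finger_force: 0.0
```

Run:
```python
from rig import readout, vision
import cv2
t=vision.grab_frame("top");s=vision.grab_frame("scene")
f=lambda a:cv2.resize(a,(400,400),interpolation=cv2.INTER_CUBIC)
cv2.imwrite("pics/after.png",cv2.hconcat([f(t[205:325,330:450]),f(s[185:265,240:320])]))
print(readout.state()['ee_pos'])
```

```text
[504.40632167 -35.24943623 118.62902987]
```

View pics/after.png

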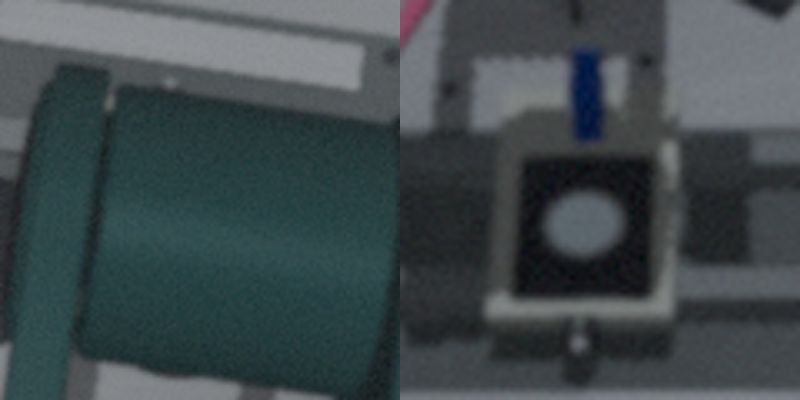

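Right half: the insert is level in its pocket with even borders, the pointer at (580,342) is unmoved, and the grip is at (588,95) below the gripper. The left half is covered by the arm. Next I open partway, descend over the grip and close on it.

>>> carry_out(moves=[[[0, 0.007, 0], [0, 0, 0]], [[0, 0, 0], [0, 0, 0]], [[0, 0, 0], [0, 0, 0]], [[0, 0, 0], [0, 0, 0]], [[0, 0, -0.1], [0, 0, 0]], [[0, 0, -0.1], [0, 0, 0]], [[0, 0, -0.06], [0, 0, 0]], [[0, 0, -0.034], [0, 0, 0]], [[0, 0, 0], [0, 0, 0]], [[0, 0, 0], [0, 0, 0]]], hand=0)

```text
time_s: 7.58
ee_pos: [504.5, -33.4, 46.5]
tool_rot: [0.269, 3.128, -0.0]
wrist_force: [-0.5, 1.1, 1.0]
gripper_width: 0.5
finger_force: 0.0
```

>>> carry_out(moves=[[[0, 0, 0], [0, 0, 0]], [[0, 0, 0], [0, 0, 0]], [[0, 0, 0], [0, 0, 0]], [[0, 0, 0], [0, 0, 0]], [[0, 0, 0], [0, 0, 0]], [[0, 0, 0], [0, 0, 0]]], hand=-1, squeeze=30)

```text
time_s: 8.32
ee_pos: [503.7, -33.5, 45.7]
tool_rot: [0.27, 3.13, -0.0]
wrist_force: [0.1, -2.3, 1.9]
gripper_width: 0.145
finger_force: 30.0
```

Gripped: the width of 13.6 mm matches the 14 mm grip. I'll slide about 95 mm first.

>>> carry_out(moves=[[[0.0055, 0.0312, 0], [0, 0, 0]], [[0.0055, 0.0312, 0], [0, 0, 0]], [[0.011, 0.0625, 0], [0, 0, 0]], [[0.011, 0.0625, 0], [0, 0, 0]], [[0.011, 0.0625, 0], [0, 0, 0]], [[0.011, 0.0625, 0], [0, 0, 0]], [[0.0055, 0.0312, 0], [0, 0, 0]], [[0.0055, 0.0312, 0], [0, 0, 0]], [[0, 0, 0], [0, 0, 0]], [[0, 0, 0], [0, 0, 0]]])

```text
time_s: 9.57
ee_pos: [520.9, 60.5, 45.7]
tool_rot: [0.27, 3.128, 0.001]
wrist_force: [5.0, -0.4, -0.5]
gripper_width: 0.148
finger_force: 30.0
```

Run:
```python
from rig import readout, vision
import cv2
t=vision.grab_frame("top");s=vision.grab_frame("scene")
f=lambda a:cv2.resize(a,(400,400),interpolation=cv2.INTER_CUBIC)
cv2.imwrite("pics/slide.png",cv2.hconcat([f(t[180:240,295:355]),f(s[210:290,280:360])]))
x=readout.state();print(x['ee_pos'],x['wrist_force'],x['finger_force'])
```

```text
[520.81230748  60.32611379  45.6881425 ] [5.78755134 0.04900629 0.34879001] 29.99667137861252
```

View pics/slide.png

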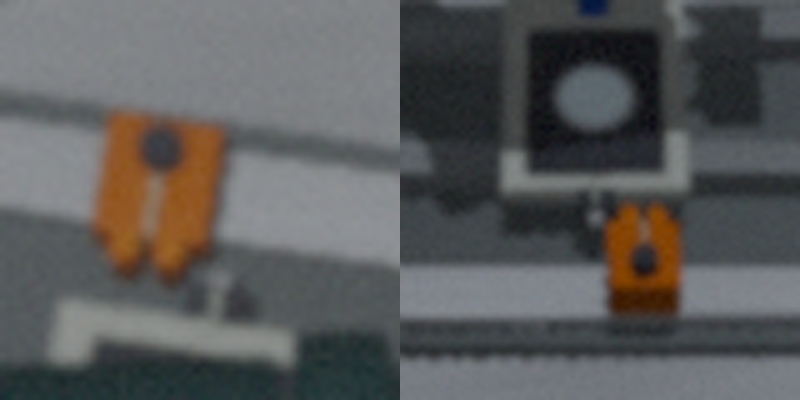

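Left (top view): pointer line at (220,290), notch mouth at (147,262). Right (scene view): pointer at (597,208), notch mouth at (643,212). I'll compute what is left.

Run:
```python
from h import *
t=lambda p:(np.array(p)+.5)/(20/3)-.5+[295,180]
s=lambda p:(np.array(p)-[400,0]+.5)/5-.5+[280,210]
u=np.array([.173,.985,0])
for n,f,p,q in(('top',t,(220,288),(147,262)),('scene',s,(597,207),(643,212))):
    P=plane(n,f(p),42);Q=plane(n,f(q),46);print(n,P,Q,(Q-P)@u)
```

```text
top [641.13538705  38.98959873  42.        ] [648.1194898   58.49855912  46.        ] 20.424575755250864
scene [640.23685704  40.53311711  42.        ] [649.13268399  59.56977532  46.        ] 20.290086398934534
```

20.4 mm to go by both views. I'll advance in 2 mm rows and watch the force.

>>> carry_out(moves=[[[0.001, 0.008, 0], [0, 0, 0]], [[0.001, 0.008, 0], [0, 0, 0]], [[0.001, 0.008, 0], [0, 0, 0]], [[0.0012, 0.008, 0], [0, 0, 0]], [[0.0012, 0.008, 0], [0, 0, 0]], [[0, 0, 0], [0, 0, 0]]])

```text
time_s: 10.42
ee_pos: [522.4, 69.0, 45.7]
tool_rot: [0.271, 3.128, -0.003]
wrist_force: [5.6, -3.6, -0.5]
gripper_width: 0.151
finger_force: 30.0
```

>>> carry_out(moves=[[[0.0014, 0.008, 0], [0, 0, 0]], [[0.0014, 0.008, 0], [0, 0, 0]], [[0, 0, 0], [0, 0, 0]]])

```text
time_s: 10.8
ee_pos: [523.0, 72.7, 45.6]
tool_rot: [0.271, 3.128, -0.003]
wrist_force: [6.1, -3.7, -0.5]
gripper_width: 0.147
finger_force: 30.0
```

>>> carry_out(moves=[[[0.0014, 0.008, 0], [0, 0, 0]], [[0.0014, 0.008, 0], [0, 0, 0]], [[0, 0, 0], [0, 0, 0]], [[0, 0, 0], [0, 0, 0]]])

```text
time_s: 11.3
ee_pos: [524.2, 78.8, 45.7]
tool_rot: [0.27, 3.127, 0.003]
wrist_force: [7.9, 1.9, -1.9]
gripper_width: 0.148
finger_force: 30.0
```

>>> carry_out(moves=[[[0.0006, 0.004, 0], [0, 0, 0]], [[0, 0, 0], [0, 0, 0]], [[0, 0, 0], [0, 0, 0]]])

```text
time_s: 11.68
ee_pos: [524.3, 79.7, 45.7]
tool_rot: [0.27, 3.127, 0.003]
wrist_force: [7.6, 2.3, -0.6]
gripper_width: 0.147
finger_force: 30.0
```

Run:
```python
from rig import readout, vision
import cv2
t=vision.grab_frame("top");s=vision.grab_frame("scene")
f=lambda a:cv2.resize(a,(400,400),interpolation=cv2.INTER_CUBIC)
cv2.imwrite("pics/n.png",cv2.hconcat([f(t[190:230,300:340]),f(s[235:275,310:350])]))
x=readout.state();print(x['ee_pos'],x['wrist_force'],x['finger_force'])
```

```text
[524.32144321  79.6836187   45.65039356] [ 7.53251255  2.0372248  -2.14512914] 29.99989002943039
```

View pics/n.png

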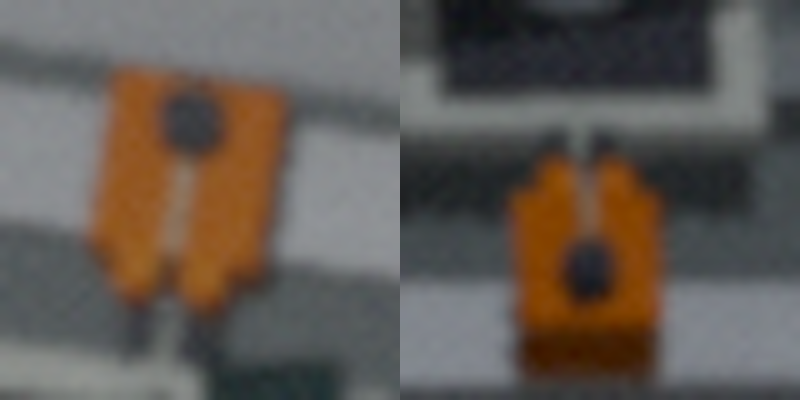

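Top (left): pointer line (169,325) lines up with the notch line (184,170)–(172,255) to within about 1 px. In the scene view (right), pointer (578,140) meets the notch line (578,170)–(590,235). The forward pull suggests it is slightly short, so I'll feel for the zero-force point.

>>> carry_out(moves=[[[0, 0.003, 0], [0, 0, 0]], [[0, 0, 0], [0, 0, 0]], [[0, 0, 0], [0, 0, 0]], [[0, 0, 0], [0, 0, 0]]])

```text
time_s: 12.28
ee_pos: [524.4, 80.3, 45.7]
tool_rot: [0.27, 3.127, 0.003]
wrist_force: [6.6, 1.8, -2.0]
gripper_width: 0.144
finger_force: 30.0
```

Run:
```python
from h import *
from rig import readout
t=lambda p:(np.array(p)+.5)/10-.5+[300,190]
s=lambda p:(np.array(p)-[400,0]+.5)/10-.5+[310,235]
u=np.array([.173,.985,0])
for n,f,p,a in(('top',t,(169,325),((184,170),(172,255))),('scene',s,(578,138),((578,170),(590,235)))):
    P=plane(n,f(p),42);print(n,[(plane(n,f(q),46)-P)@u for q in a])
x=readout.state();print(x['ee_pos'],x['wrist_force']@u,x['wrist_force'])
```

```text
top [np.float64(1.333573065101978), np.float64(1.1125398155919997)]
scene [np.float64(-0.36481058256028587), np.float64(1.8372078927222466)]
[524.41558352  80.32512651  45.65975933] 2.9452171897791226 [ 6.63853298  1.82411267 -1.9789557 ]
```

>>> carry_out(moves=[[[0, 0.003, 0], [0, 0, 0]], [[0, 0, 0], [0, 0, 0]], [[0, 0, 0], [0, 0, 0]], [[0, 0, 0], [0, 0, 0]]])

```text
time_s: 12.78
ee_pos: [524.5, 80.8, 45.7]
tool_rot: [0.27, 3.127, 0.002]
wrist_force: [7.2, 1.4, -2.5]
gripper_width: 0.145
finger_force: 30.0
```

Run:
```python
from rig import readout, vision
import numpy as np, cv2
F=[]
for i in range(6):
    a=vision.grab_frame("top" if i%2 else "scene");x=readout.state();F.append(x['wrist_force'])
    cv2.imwrite(f"pics/f{i}.png",a)
m=np.mean(F,0);print(x['ee_pos'],m,m@[.173,.985,0],x['finger_force'])
```

```text
[524.54772281  80.83904775  45.6765394 ] [ 7.85221791  0.7421637  -2.6873756 ] 2.08946493897354 29.997141659259796
```

>>> carry_out(moves=[[[-0.001, 0.003, 0], [0, 0, 0]], [[0, 0, 0], [0, 0, 0]], [[0, 0, 0], [0, 0, 0]], [[0, 0, 0], [0, 0, 0]]])

```text
time_s: 13.58
ee_pos: [524.5, 81.0, 45.7]
tool_rot: [0.271, 3.126, 0.0]
wrist_force: [8.3, -1.7, -2.8]
gripper_width: 0.151
finger_force: 30.0
```

Run:
```python
from rig import readout, vision
import numpy as np, cv2
F=[]
A={"top":0,"scene":0}
for i in range(8):
    n="top" if i%2 else "scene"
    A[n]=A[n]+vision.grab_frame(n).astype(float)/4;x=readout.state();F.append(x['wrist_force'])
m=np.mean(F,0);print(x['ee_pos'],m,m@[.173,.985,0],x['finger_force'])
t=A["top"].astype(np.uint8);s=A["scene"].astype(np.uint8)
f=lambda a:cv2.resize(a,(400,400),interpolation=cv2.INTER_CUBIC)
cv2.imwrite("pics/n2.png",cv2.hconcat([f(t[190:230,300:340]),f(s[235:275,310:350])]))
```

```text
[524.54025178  80.96373845  45.64331789] [ 8.36324373 -0.94302135 -2.72722893] 0.5179651334322422 29.99403029680252
```

View pics/n2.png

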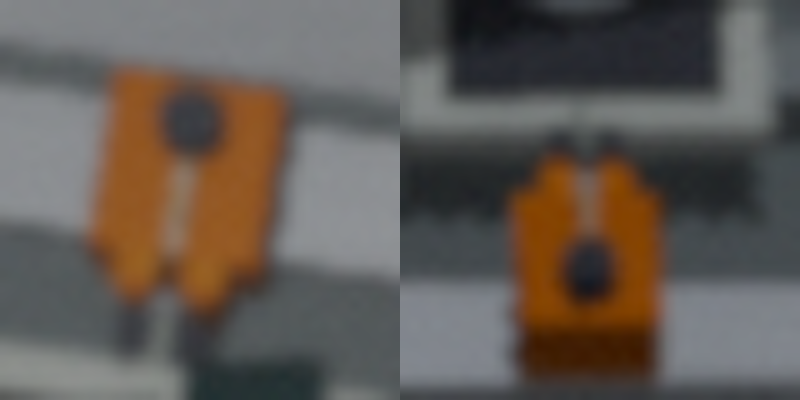

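The averaged view shows pointer line (163,325) on the extended notch line (about 162). In the scene view, pointer (585,140) lies between the humps. The along-slide force is about 0 and the carriage has stopped following further commands, so it is seated in the notch.

```bash
python3 -c "
from rig import env;print(env.hand_in())"
```

```text
the job is handed in; nothing more can be done
None
```

I handed the job in with the insert pressed flush, the carriage in the clip's notch and the gripper holding the blue grip at 30 N; the hand-in returned no verdict, so a pass is not confirmed.

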